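# Tuck the lid tin's flap shut

### The arm

A 7-joint arm with a two-finger parallel gripper is mounted at the origin on the work surface. World frame = base frame: x ahead of the robot, y to its left, z up, the work surface at z = 0. Lengths are in m, angles in rad, forces in N, time in s.
With the tool pointing down it reaches from about 0.4 to 0.875 m from the base axis. Payload 19.3 kg.
Tool frame: the origin (TCP) lies midway between the tips of the shut fingers; the grasp point (between the pads) lies 19 mm behind it (bot.pinch_z is the distance from the TCP to the grasp point, in m); z points along the fingers, y is the direction in which the jaws open and shut (so a half turn about z gives the same grasp; the last joint's range is limited). The gripper opens to 85 mm and grips with 20 to 120 N. Pads are 22 mm wide; open, the fingers measure 114 mm over their backs; the gripper's body (76 mm by 85 mm) begins 54 mm behind the grasp point. The pads swing forward as they close: fully open they stand 13 mm farther back than shut.
Start: joints at [1.126, 0.521, -0.036, 1.599, 0.021, 1.021, -0.113], TCP at [0.229, -0.582, 0.231] pointing down, gripper open.
Joint ranges: [-2.91, 2.91], [-0.3, 2.13], [-1.5, 1.42], [0.17, 2.43], [-1.26, 4.41], [0.16, 1.93], [-2.52, 2.52]. Speed limits (rad/s): [1.89, 1.89, 2.39, 2.39, 3.01, 3.01, 3.01].

### API

Orientations are given as [roll, pitch, yaw] about the fixed x, y, z axes, in that order (R = Rz(yaw) Ry(pitch) Rx(roll)).
In Python, from workcell import bot gives the robot as it stands. The module is installed in compiled form; this text tells all that it offers.
- The arm moves only by the tool move_arm, never from a script. Its argument "moves" is text: rows parted by semicolons, each of 4 numbers parted by spaces: the shift along the tool's x, y, z in mm, then the turn about the tool's z in rad. In form: dx dy dz yaw; .... A call has exactly 10 rows; each row is the pose to reach, as a shift and turn from the pose commanded when the call began, along the tool's axes at that moment; what a row does not reach only later rows make up. A row lasts 1/12 s, in which the tool goes at most 41.7 mm and 7.16 degrees, less where a joint would pass 70% of its speed; a pose out of reach is approached as far as the arm can. A call with a gripper value outside its range is refused whole. "grip" is the opening, from 0 (shut) to 1 (fully open), set as the call begins (left out, the last holds). The fingers move at their own pace and stop on an object; "grip_force" is the grip in N (left out, the last holds). Time passes only in rows, so rows that repeat a pose let the fingers close, or fill a call up. It gives the time, the measured TCP pose, the force and the opening at its end, in the units of the state.
- bot.observe(): the state, without advancing time (a new reading comes with each control period).
- bot.grab_frame(name): name is "scene" or "top"; returns a dict with "frame" (420x560x3 uint8, red, green, blue), "z_map" (420x560 float32, m along the optical axis (not along the pixel's ray), 0 where there is no reading), "K" (3x3 intrinsics, pixels), "dist" ([k1, k2, p1, p2, k3] as OpenCV has them; the pictures are not rectified), "eye" and "attitude" of the camera in the world. Camera axes: x right, y up, looking along -z (the intrinsics and any distortion apply to the point x, -y, -z); pixel columns grow to the right and rows downward; lengths in m; the calibration is good to about 2 mm. A picture is of the moment at which its call begins.
- bot.job_done(): hands the job in, once; it reports no verdict.
Trained networks look in a picture, given as the dict that the camera call returned (one of the last four; its "shot" number tells which), for a name from the list of things; names that differ only in an ending like _2 or _b are one class to them, and where a whole thing is asked for, a point or a joint stands for the part that bears it (a point fixed in the world has none). Each returns a list of dicts, best first, with "conf" (0 to 1); they miss things now and then, are a little off and sometimes report something else, mostly with a low value. They report only what shows in the picture. A call takes as long as a camera call.
- bot.search_frame(picture, label): "at" ([column, row] in pixels, amid what is visible of it).
- bot.pinpoint(picture, label): "at" ([column, row] in pixels: a listed point, or the origin of a listed thing).
The state is a dict: "clock": time; "qpos": joint angles; "qd": joint speeds; "joint_efforts": joint torques, N m; "position": TCP position; "tool_rot": TCP orientation; "force": force on the tool from outside, world axes, zero at the start; "moment": the same for the moment, N m; "grip_width": finger opening in m.
Only numpy, scipy, OpenCV 4.12 (cv2) and the standard library are available. Lean on these libraries where they do the work, as an engineer would, in place of code of your own. Each camera call takes 0.05 s, during which the arm holds its last target. There are 200 camera calls.

### The job

Close the flat steel lid tin by touch alone: with a fingertip gently fold its raised flap over until it lies flat, then push the flap by its ridge towards the overhanging lip until its free edge is tucked fully beneath the lip. Do not grip or lift anything, let the tin stay where it stands, leave the jar, sieve, saucer, tongs, mug and loose lids where they are, and finish clear of everything.

Things in the scene. Friction and masses are not known exactly. Their poses are not given: they have to be found in the camera images.
- tin: Open steel tray, 120 mm (its x) by 110 mm (its y), loose on the shelf, heavy with lids (about 1.5 kg; a sideways push of 6 N or more may slide it). Origin: centre of its underside, z up. Side walls 39 mm high. The flap is hinged along its -x end; the retaining lip runs along its +x end.
- tin_flap (a joint): Angle (rad) of the flap, an aluminium plate 100 mm wide (y), 4 mm thick, 91 mm from hinge line to free edge. 0: folded over, level, pointing at the lip, top face 46 mm above the shelf; pi/2: upright; more: leaning back, away from the lip (stop at 1.95). Friction (0.045 N m) holds it where it is left.
- tin_slide (a joint): Slide (m) of the flap's hinge in its slots along the tin's +x. 0: fully back, the folded flap's edge ends 6 mm short of the lip; 0.016: fully home, edge 10 mm beneath the lip. Friction about 3 N. Slid over 6 mm before the flap is down, the flap lands on top of the lip.
- flap_hinge (a point): middle of the flap's hinge line, which is parallel to the tin's y, 44 mm above the shelf, at x = -53 mm plus tin_slide in the tin's frame
- flap_edge (a point): middle of the flap's free edge, half-way through its thickness; its x axis points away from the hinge, its z axis out of the face that ends uppermost
- flap_ridge (a point): middle of the crest of the flap's ridge, which runs right across the face that ends uppermost: 6 mm thick, 10 mm tall, centred 45 mm from the hinge line
- lip_edge (a point): middle of the lower inner edge of the retaining lip, a level steel strip 3 mm thick that juts 16 mm inward from the tin's +x end over its whole width: x = 44 to 60 mm in the tin's frame, underside 50 mm and top 53 mm above the shelf
- jar: tall closed glass jar with a steel lid, 80 mm across, 164 mm high; bystander, origin at its underside
- sieve: yellow plastic sieve, bowl 130 mm across and 45 mm high with a 100 mm handle; bystander, origin at its underside
- saucer: white ceramic saucer, 136 mm across, 20 mm high; bystander, origin at its underside
- tongs: aluminium kitchen tongs lying flat, about 270 mm long, 14 mm high; bystander, origin at its underside
- mug: blue ceramic mug, 78 mm across, 88 mm high; bystander, origin at its underside
- lid_a: loose steel twist lid lying flat, 66 mm across, 10 mm high, beside the tin (on its +y side); bystander, origin at its underside
- lid_b: loose steel twist lid lying flat, 82 mm across, 10 mm high, beside the tin (on its -y side); bystander, origin at its underside

How it is judged:
By the outcome, as a careful person would: the job done as asked, in the order asked, and still so for the second after the job is handed in, with the robot touching nothing.
It also fails if it takes over 48 s, if anything falls off the work surface, if the arm or the gripper's body presses on something with over 40 N, if the wrist force passes 120 N, or if a joint passes its speed limit or range.

## Working session

There is one attempt and no reset: what is moved stays moved. The work goes in short steps, Python scripts to look and compute and a tool call to move; the robot and the scene stay as the last step left them, time stands still between calls to the robot, and variables do not carry over. Pictures are saved under pics/ and viewed, about 8 in all and at most 12, crops included, and the job is handed in when it is done.

Besides the shell and the picture viewer there is one more tool, called after "Request:" as name(argument=value, ...) on one line, values as JSON. move_arm: Moves the arm, as the interface text tells. Its arguments: {"type":"object","properties":{"moves":{"type":"string"},"grip":{"type":"number"},"grip_force":{"type":"number"}},"required":["moves"]}

```bash
mkdir -p pics; cat > h.py <<'E'
import numpy as np, cv2
from scipy.spatial.transform import Rotation as R
from workcell import bot
def rot(a):
    a=np.array(a,float)
    return a if a.shape==(3,3) else (R.from_euler('xyz',a).as_matrix() if a.size==3 else R.from_quat(a).as_matrix())
def ray(p,uv):
    q=cv2.undistortPoints(np.array([[uv]],float),p['K'],np.array(p['dist']))[0,0]
    return rot(p['attitude'])@np.array([q[0],-q[1],-1.])
def at_depth(p,uv):
    c,r=int(round(uv[0])),int(round(uv[1]))
    z=p['z_map'][max(r-1,0):r+2,max(c-1,0):c+2]; z=z[z>0]
    return np.array(p['eye'])+ray(p,uv)*np.median(z) if z.size else None
def at_height(p,uv,h):
    d=ray(p,uv); e=np.array(p['eye']); return e+d*(h-e[2])/d[2]
def cloud(p):
    H,W=p['z_map'].shape; v,u=np.mgrid[:H,:W]
    q=cv2.undistortPoints(np.stack([u,v],-1).reshape(-1,1,2).astype(float),p['K'],np.array(p['dist'])).reshape(H,W,2)
    d=np.stack([q[...,0],-q[...,1],-np.ones((H,W))],-1)*p['z_map'][...,None]
    return d@rot(p['attitude']).T+np.array(p['eye'])
def save(p,n): cv2.imwrite('pics/'+n,p['frame'][...,::-1])
E
python3 - <<'E'
from h import *
np.set_printoptions(precision=4,suppress=True)
o=bot.observe(); print(o)
for n in ['scene','top']:
    p=bot.grab_frame(n); save(p,n+'1.png'); print(n,p['eye'],p['attitude'],p['K'][0][0])
    for l,h in [('tin',0),('flap_hinge',.044),('flap_edge',None),('flap_ridge',None),('lip_edge',.05),('jar',0),('mug',0),('sieve',0),('saucer',0),('tongs',0),('lid_a',0)]:
        for d in bot.pinpoint(p,l)[:2]:
            print(l,round(d['conf'],2),d['at'],at_depth(p,d['at']),at_height(p,d['at'],h) if h is not None else '')
E
```

```text
{'clock': 0.0, 'qpos': array([ 1.1258,  0.522 , -0.0363,  1.6   ,  0.0212,  1.0211, -0.1128]), 'qd': array([ 0.0021, -0.0001,  0.002 , -0.002 ,  0.0003,  0.0003,  0.0006]), 'joint_efforts': array([ -0.0013, -92.7122,   1.9795, -36.9928,   0.0177,   0.0083,
         0.    ]), 'position': array([ 0.2286, -0.5813,  0.2307]), 'tool_rot': array([-3.1404,  0.0001,  0.3747]), 'force': array([ 0.2987,  1.28  , -1.0276]), 'moment': array([0.0106, 0.0532, 0.0028]), 'grip_width': 0.08556287193483647}
scene [1.2495 0.3647 1.3272] [0.557  0.0041 1.9881] 491.8333663439582
tin 0.84 [271.1, 238.5] [0.5911 0.0347 0.0258] [0.5781 0.0281 0.    ]
flap_hinge 0.87 [277.9, 219.3] [0.5316 0.0309 0.0461] [0.5304 0.0303 0.044 ]
flap_edge 0.58 [276.6, 205.7] [ 0.4609 -0.0058  0.0009] 
flap_ridge 0.91 [276.1, 212.1] [0.5392 0.0289 0.0967] 
lip_edge 0.62 [263.4, 235.1] [0.5927 0.0098 0.0316] [0.602  0.0149 0.05  ]
jar 0.92 [290.1, 300.1] [0.77   0.174  0.0761] [0.7409 0.1624 0.    ]
jar 0.61 [298.1, 264.1] [0.6305 0.1406 0.0105] [0.6256 0.1388 0.    ]
mug 0.68 [132.2, 208.4] [ 0.6697 -0.408   0.0295] [ 0.6565 -0
[... 703 characters left out ...]
3 [143.3, 265.3] [0.398  0.4679 0.0066] 
lip_edge 0.83 [286.0, 190.9] [0.6207 0.0069 0.0294] [0.6181 0.0071 0.05  ]
lip_edge 0.66 [238.2, 156.4] [0.7058 0.1406 0.1634] [0.7304 0.153  0.05  ]
jar 0.79 [235.6, 156.3] [0.7061 0.1478 0.1645] [0.7418 0.1669 0.    ]
mug 0.74 [423.8, 181.4] [ 0.643  -0.4399  0.0069] [ 0.6439 -0.4424  0.    ]
mug 0.41 [237.9, 156.4] [0.7059 0.1414 0.1634] [0.7413 0.1594 0.    ]
sieve 0.92 [132.2, 208.3] [0.5815 0.5046 0.004 ] [0.5819 0.5061 0.    ]
saucer 0.8 [141.1, 265.5] [0.3975 0.4752 0.0063] [0.3971 0.4775 0.    ]
lid_a 0.92 [320.7, 207.9] [ 0.5657 -0.102   0.0108] [ 0.5665 -0.103   0.    ]
lid_a 0.64 [247.6, 195.0] [0.6132 0.1294 0.0107] [0.6145 0.1303 0.    ]
```

```bash
python3 - <<'E'
from h import *
a=cv2.imread('pics/scene1.png');b=cv2.imread('pics/top1.png')
A=cv2.resize(a[150:310,190:340],None,fx=2.66,fy=3.7,interpolation=2)
A=cv2.resize(a[160:300,200:333],(400,420),interpolation=2);B=cv2.resize(b[140:280,217:350],(400,420),interpolation=2)
cv2.imwrite('pics/c1.png',np.hstack([A,B]))
E
```

```text
(no output)
```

View pics/c1.png

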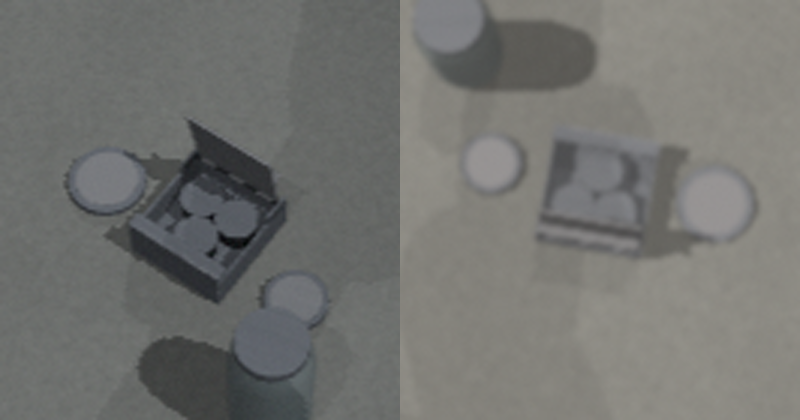

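View pics/top1.png

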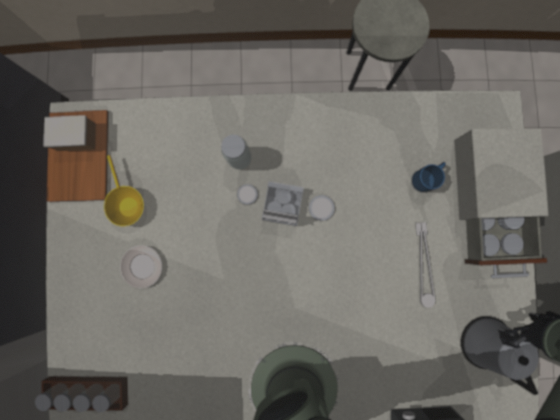

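```bash
python3 - <<'E'
from h import *
np.set_printoptions(precision=4,suppress=True)
S=[]
for n in ['scene','top']:
    p=bot.grab_frame(n); c=cloud(p); q=c[(p['z_map']>0)]
    m=(abs(q[:,0]-.575)<.1)&(abs(q[:,1]-.02)<.078)&(q[:,2]>.02)&(q[:,2]<.16)
    q=q[m]; print(n,len(q), np.histogram(q[:,2],bins=np.arange(.02,.16,.01))[0]); S.append(q)
    # surface height check nearby
    g=c[(p['z_map']>0)]; g=g[(abs(g[:,0]-.45)<.04)&(abs(g[:,1]-.0)<.08)]; print('floor',np.median(g[:,2]))
    np.save(n+'.npy',q)
    w=q[(q[:,2]>.034)&(q[:,2]<.06)]
    print(cv2.minAreaRect((w[:,:2]*1000).astype(np.float32)))
    f=q[q[:,2]>.062]
    if len(f)>10:
        ctr=f.mean(0); u,s,vt=np.linalg.svd(f-ctr); print('flap',len(f),ctr,s/np.sqrt(len(f)),vt,f.min(0),f.max(0))
E
```

```text
scene 1333 [324 382 178 171  25  35  31  39  35  31  40  42   0   0]
floor -0.0015157479363516746
((580.5484619140625, 20.677349090576172), (112.93382263183594, 121.04061126708984), 78.73627471923828)
flap 274 [0.5402 0.0323 0.1028] [0.0296 0.0223 0.0019] [[ 0.1678  0.9793 -0.1128]
 [ 0.1857  0.081   0.9793]
 [ 0.9682 -0.1852 -0.1683]] [ 0.5256 -0.02    0.0626] [0.5567 0.0793 0.1385]
top 1022 [ 75 408  66 188   0   0  20 125  24  31  31  54   0   0]
floor 0.0005038190065751458
((582.8528442382812, 21.13564682006836), (110.07884216308594, 120.67945098876953), 78.36317443847656)
flap 285 [0.5386 0.03   0.1078] [0.0288 0.0178 0.0027] [[ 0.1982  0.9801 -0.0049]
 [-0.311   0.0582 -0.9486]
 [-0.9295  0.1896  0.3164]] [ 0.5192 -0.0192  0.087 ] [0.5571 0.0806 0.1386]
```

```bash
cat >> h.py <<'E'
C=np.array([.582,.021]); Y=-0.20
X=np.array([np.cos(Y),np.sin(Y)]); YY=np.array([-X[1],X[0]])
def rel(tx,ty,z):
    "tool-axis shift in mm to put TCP at tin-frame x,y (mm) and height z (mm)"
    o=bot.observe(); w=C+(X*tx+YY*ty)/1000; d=np.array([*w,z/1000])-o['position']
    return np.round(rot(o['tool_rot']).T@d*1000,1)
def tinpos():
    o=bot.observe(); d=o['position'][:2]-C
    return np.round([d@X*1000,d@YY*1000,o['position'][2]*1000],1),o['tool_rot'],np.round(o['force'],2),o['clock']
E
python3 -c "
from h import *
print(rel(-86,0,225),tinpos())"
```

```text
[ 477.1 -478.3    6.3] (array([-226.4, -660.8,  231.3]), array([ 3.14155364e+00, -1.26984144e-06,  3.74745254e-01]), array([0.63, 0.4 , 0.52]), 1.3)
```

Request:
move_arm(moves="15 -15 0 0.05; 43 -43 0 0.12; 71 -71 0 0.2; 99 -99 0 0.28; 127 -127 0 0.36; 155 -155 0 0.44; 183 -183 0 0.5; 211 -211 0 0.575; 239 -239 0 0.575; 267 -267 0 0.575", grip=0)

```text
clock: 2.13
position: [0.38, -0.2336, 0.2316]
tool_rot: [3.141, -0.001, -0.201]
force: [1.1, 0.0, 0.2]
grip_width: 0.0003
```

```bash
python3 -c "
from h import *
print(rel(-86,0,225),tinpos())"
```

```text
[  61.2 -289.7    6.5] (array([-147.4, -289.7,  231.6]), array([ 3.14126000e+00, -7.19764841e-04, -2.00799306e-01]), array([1.13, 0.05, 0.16]), 2.1333)
```

Request:
move_arm(moves="8 -38 0 0; 16 -76 0 0; 24 -114 0 0; 32 -152 0 0; 40 -190 0 0; 48 -225 0 0; 54 -255 0 0; 59 -278 0 0; 61 -289 0 0; 61 -290 6 0")

```text
clock: 2.97
position: [0.4979, 0.0388, 0.2258]
tool_rot: [-3.14, -0.001, -0.197]
force: [-0.0, 0.7, -0.9]
grip_width: -0.0001
```

```bash
python3 - <<'E'
from h import *
print(rel(-86,0,225),tinpos())
for n in ['top','scene']:
    p=bot.grab_frame(n); save(p,n+'2.png')
    for l in ['flap_edge','flap_ridge','flap_hinge','lip_edge']:
        for d in bot.pinpoint(p,l)[:1]:
            w=at_depth(p,d['at']); print(n,l,round(d['conf'],2),d['at'],w,np.round([(w[:2]-C)@X*1000,(w[:2]-C)@YY*1000]))
E
```

```text
[-0.1  0.8  0.8] (array([-85.9,   0.8, 225.8]), array([-3.14043924e+00, -1.35412629e-03, -1.97344336e-01]), array([-0.03,  0.69, -0.86]), 2.9667)
top flap_hinge 0.32 [318.5, 210.4] [ 0.5578405  -0.09462574  0.01157217] [  -1. -118.]
top lip_edge 0.74 [284.3, 187.4] [0.55849032 0.01489639 0.5763765 ] [-22. -11.]
scene flap_edge 0.69 [273.2, 205.2] [0.53955885 0.02026478 0.12915652] [-41.  -9.]
scene flap_ridge 0.82 [277.2, 212.1] [0.5402875  0.03304844 0.10088334] [-43.   4.]
scene flap_hinge 0.82 [277.7, 216.3] [0.53505696 0.03199817 0.06915819] [-48.   1.]
scene lip_edge 0.69 [261.1, 236.1] [0.59852586 0.00484038 0.03129158] [ 19. -13.]
```

Request:
move_arm(moves="0 0 20 0; 0 1 45 0; 0 1 70 0; 0 1 90 0; 0 1 102 0; 2 1 105 0; 9 1 105 0; 17 1 105 0; 25 1 105 0; 33 1 105 0")

```text
clock: 4.3
position: [0.5307, 0.0288, 0.1212]
tool_rot: [-3.141, -0.002, -0.201]
force: [-0.2, 0.5, -0.9]
grip_width: -0.0001
```

```bash
python3 - <<'E'
from h import *
print(tinpos())
for t in [1.2,1.,.8,.6,.4,.2,.1]:
    print(t,rel(-64+78*np.cos(t)-2*np.sin(t),0,44+78*np.sin(t)+2*np.cos(t)))
E
```

```text
(array([-51.8,  -2.5, 121.2]), array([-3.14107358e+00, -1.64838732e-03, -2.00566225e-01]), array([-0.17,  0.47, -0.94]), 4.3)
1.2 [14.2 -2.5  3.8]
1.0 [28.2 -2.5 10.6]
0.8 [40.7 -2.5 19.9]
0.6 [51.  -2.5 31.6]
0.4 [58.8 -2.5 45.1]
0.2 [63.8 -2.5 59.9]
0.1 [65.1 -2.5 67.6]
```

Request:
move_arm(moves="5 -1 1 0; 10 -2 2 0; 14 -2.5 4 0; 19 -2.5 6 0; 24 -2.5 8 0; 28 -2.5 11 0; 32 -2.5 14 0; 36 -2.5 17 0; 41 -2.5 20 0; 41 -2.5 20 0")

```text
clock: 5.13
position: [0.5704, 0.0232, 0.0996]
tool_rot: [3.141, 0.0, -0.201]
force: [-0.3, -0.4, 0.9]
grip_width: -0.0003
```

```bash
python3 - <<'E'
from h import *
print(tinpos())
p=bot.grab_frame('scene'); save(p,'scene3.png')
cv2.imwrite('pics/c3.png',cv2.resize(p['frame'][150:290,190:350,::-1],(800,600),interpolation=2) if 0 else cv2.resize(p['frame'][130:280,190:350,::-1],(640,600),interpolation=2))
E
```

```text
(array([-11.8,  -0.2,  99.6]), array([ 3.14149691e+00,  3.13950275e-04, -2.00553596e-01]), array([-0.32, -0.43,  0.86]), 5.1333)
```

View pics/c3.png

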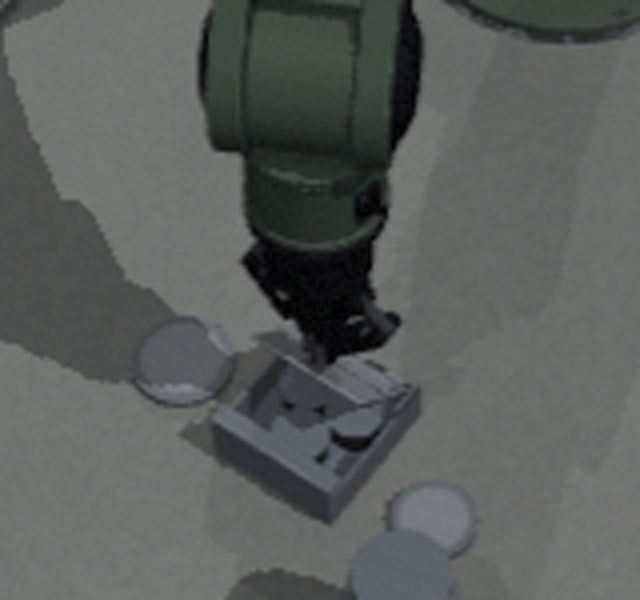

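The picture shows the flap about half folded (its edge from crop (265,340) to (400,400)), with the fingertip behind it at (320,350). The tin hasn't moved, so I'll continue down.

Request:
move_arm(moves="4 0 4 0; 8 0 8 0; 11 0 11 0; 14 0 16 0; 17 0 21 0; 19 0 25 0; 21 0 30 0; 23 0 35 0; 24 0 39 0; 24 0 39 0")

```text
clock: 6.02
position: [0.5931, 0.0186, 0.0603]
tool_rot: [3.141, 0.001, -0.2]
force: [0.8, 0.9, -1.2]
grip_width: 0.0
```

```bash
python3 -c "
from h import *
print(tinpos(),rel(14,0,46))"
```

```text
(array([11.3, -0.2, 60.3]), array([ 3.14129618e+00,  1.03129393e-03, -2.00252223e-01]), array([ 0.77,  0.87, -1.18]), 6.0167) [ 2.7 -0.2 14.3]
```

Request:
move_arm(moves="1 0 2 0; 2 0 4 0; 2 0 6 0; 3 0 8 0; 3 0 9 0; 3 0 10 0; 3 0 11 0; 3 0 12 0; 3 0 13 0; 3 0 13 0")

```text
clock: 6.85
position: [0.5961, 0.018, 0.0481]
tool_rot: [3.142, 0.0, -0.2]
force: [-0.8, -0.3, -0.2]
grip_width: -0.0004
```

```bash
python3 -c "
from h import *
print(tinpos(),rel(14,0,46))"
```

```text
(array([14.5, -0.1, 48.1]), array([ 3.14152548e+00,  2.23485865e-04, -2.00208590e-01]), array([-0.76, -0.32, -0.21]), 6.85) [-0.5 -0.1  2.1]
```

Request:
move_arm(moves="0 0 0.5 0; 0 0 1 0; 0 0 1.3 0; 0 0 1.6 0; 0 0 1.8 0; 0 0 2 0; 0 0 2.2 0; 0 0 2.2 0; 0 0 2.2 0; 0 0 2.2 0")

```text
clock: 7.68
position: [0.5962, 0.018, 0.0461]
tool_rot: [3.142, 0.0, -0.2]
force: [-0.7, 0.7, -0.8]
grip_width: -0.0
```

```bash
python3 -c "
from h import *
print(tinpos(),rel(14,0,46))"
```

```text
(array([14.5, -0.1, 46.1]), array([ 3.14157990e+00,  8.77933287e-05, -2.00252874e-01]), array([-0.68,  0.66, -0.79]), 7.6833) [-0.5 -0.1  0.1]
```

Request:
move_arm(moves="0 0 0.2 0; 0 0 0.4 0; 0 0 0.6 0; 0 0 0.8 0; 0 0 1 0; 0 0 1 0; 0 0 1 0; 0 0 1 0; 0 0 1 0; 0 0 1 0")

```text
clock: 8.52
position: [0.5963, 0.018, 0.0452]
tool_rot: [-3.142, -0.0, -0.2]
force: [-2.2, 1.0, 4.9]
grip_width: 0.0001
```

```bash
python3 -c "
from h import *
print(tinpos(),rel(14,0,46))"
```

```text
(array([14.6, -0.1, 45.2]), array([-3.14152417e+00, -9.20504633e-05, -2.00298273e-01]), array([-2.21,  0.96,  4.9 ]), 8.5167) [-0.6 -0.1 -0.8]
```

Request:
move_arm(moves="0 0 -5 0; 0 0 -15 0; 0 0 -26 0; -6 0 -32 0; -16 0 -32 0; -28 0 -32 0; -38 0 -32 0; -44 0 -32 0; -45 0 -32 0; -45 0 -32 0")

```text
clock: 9.35
position: [0.5523, 0.027, 0.0776]
tool_rot: [-3.141, -0.001, -0.2]
force: [0.5, -0.1, -0.6]
grip_width: -0.0004
```

```bash
python3 - <<'E'
from h import *
print(tinpos(),rel(-30,0,49))
for n in ['scene','top']:
    p=bot.grab_frame(n); save(p,n+'4.png'); c=cloud(p)
    for l in ['flap_edge','flap_ridge','flap_hinge','lip_edge']:
        for d in bot.pinpoint(p,l)[:1]:
            w=at_depth(p,d['at']); print(n,l,round(d['conf'],2),d['at'],w,np.round([(w[:2]-C)@X*1000,(w[:2]-C)@YY*1000]))
    q=c[p['z_map']>0]; t=np.c_[(q[:,:2]-C)@X,(q[:,:2]-C)@YY,q[:,2]]*1000
    for y0 in (-38,38):
      for x0 in range(-60,65,6):
        m=t[(abs(t[:,0]-x0)<3)&(abs(t[:,1]-y0)<9)&(t[:,2]<80)]
        if len(m): print((x0,int(np.median(m[:,2]))),end=' ')
      print()
p=cv2.imread('pics/scene4.png'); cv2.imwrite('pics/c4.png',cv2.resize(p[170:270,210:320],(660,600),interpolation=2))
E
```

```text
(array([-30.3,   0. ,  77.6]), array([-3.14144124e+00, -6.03843932e-04, -2.00173113e-01]), array([ 0.46, -0.11, -0.64]), 9.35) [ 0.3  0.  28.6]
scene flap_edge 0.83 [259.0, 239.8] [0.6225813  0.01007595 0.05135515] [42. -3.]
scene flap_ridge 0.61 [269.7, 232.0] [0.58155161 0.02608136 0.04400941] [-1.  5.]
scene lip_edge 0.75 [260.7, 238.7] [0.61491205 0.01186199 0.04684163] [34. -2.]
(-54, 46) (-48, 47) (-42, 44) (-36, 44) (-30, 45) (-24, 45) (-18, 45) (-12, 51) (-6, 45) (0, 43) (6, 45) (12, 43) (18, 44) (24, 47) (30, 43) (36, 43) (42, 52) (48, 51) (54, 36) (60, 7) 
(-60, 43) (-54, 45) (-48, 44) (-42, 42) (-36, 43) (-30, 46) (-24, 43) (-18, 45) (-12, 52) (-6, 45) (0, 43) (6, 45) (12, 45) (18, 44) (24, 44) (30, 44) (36, 45) (42, 50) (48, 50) (54, 30) (60, 4) 
top flap_edge 0.57 [130.7, 209.1] [0.57901515 0.50926956 0.00475606] [-100.  478.]
```

View pics/c4.png

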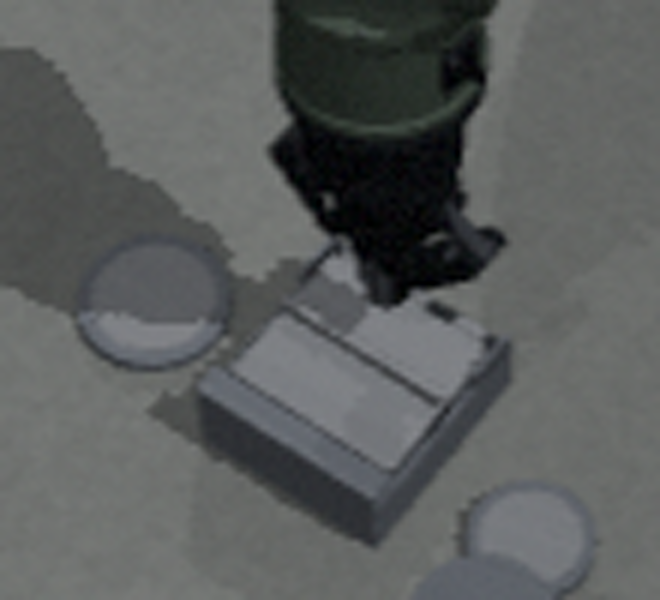

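The flap lies level at about 45 mm. The ridge is a dark line from crop (285,310) to (435,400), and the finger stands behind it at (385,300). Next I'll go down behind the ridge.

Request:
move_arm(moves="0 0 6 0; 0 0 13 0; 0 0 19 0; 0 0 24 0; 0 0 27 0; 0 0 28 0; 1.5 0 28 0; 3 0 28 0; 4.5 0 28 0; 6 0 28 0")

```text
clock: 10.68
position: [0.5584, 0.0257, 0.0494]
tool_rot: [-3.141, -0.0, -0.2]
force: [0.1, -0.3, -0.0]
grip_width: 0.0002
```

```bash
python3 -c "
from h import *
print(tinpos())"
```

```text
(array([-24.1,  -0. ,  49.4]), array([-3.14142203e+00, -4.79797287e-04, -2.00371859e-01]), array([ 0.13, -0.32, -0.04]), 10.6833)
```

Request:
move_arm(moves="1 0 0 0; 2 0 0 0; 3 0 0 0; 4 0 0 0; 5 0 0 0; 6 0 0 0; 7 0 0 0; 8 0 0 0; 9 0 0 0; 10 0 0 0")

```text
clock: 11.52
position: [0.5679, 0.0238, 0.0491]
tool_rot: [-3.142, -0.0, -0.2]
force: [-4.0, 0.8, 2.5]
grip_width: 0.0001
```

```bash
python3 -c "
from h import *
print(tinpos())"
```

```text
(array([-14.3,  -0.1,  49.1]), array([-3.14155900e+00, -3.84128997e-05, -2.00282994e-01]), array([-4.01,  0.77,  2.49]), 11.5167)
```

Request:
move_arm(moves="0.6 0 0 0; 1.2 0 0 0; 1.8 0 0 0; 2.4 0 0 0; 3 0 0 0; 3.6 0 0 0; 4.2 0 0 0; 4.8 0 0 0; 5.4 0 0 0; 6 0 0 0")

```text
clock: 12.35
position: [0.5738, 0.0226, 0.0491]
tool_rot: [-3.142, -0.0, -0.2]
force: [-3.0, 0.7, 2.0]
grip_width: -0.0
```

```bash
python3 - <<'E'
from h import *
print(tinpos())
p=bot.grab_frame('scene'); save(p,'scene5.png'); c=cloud(p)
q=c[p['z_map']>0]; t=np.c_[(q[:,:2]-C)@X,(q[:,:2]-C)@YY,q[:,2]]*1000
for y0 in (-38,38):
  for x0 in range(-64,68,4):
    m=t[(abs(t[:,0]-x0)<2)&(abs(t[:,1]-y0)<10)&(t[:,2]<80)]
    if len(m): print((x0,int(np.median(m[:,2]))),end=' ')
  print()
cv2.imwrite('pics/c5.png',cv2.resize(p['frame'][170:270,210:320,::-1],(660,600),interpolation=2))
E
```

```text
(array([-8.4, -0.1, 49.1]), array([-3.14158244e+00, -2.46337011e-05, -2.00240163e-01]), array([-3.01,  0.72,  1.98]), 12.35)
(-24, 44) (-20, 43) (-16, 43) (-12, 46) (-8, 44) (-4, 48) (0, 49) (4, 52) (8, 48) (12, 43) (16, 42) (20, 45) (24, 44) (28, 44) (32, 44) (36, 45) (40, 49) (44, 51) (48, 50) (52, 49) (56, 22) (60, 0) (64, 0) 
(-64, 29) (-60, 25) (-56, 19) (-48, 3) (-44, 45) (-40, 44) (-36, 44) (-32, 44) (-28, 44) (-24, 43) (-20, 43) (-16, 43) (-12, 43) (-8, 42) (-4, 40) (0, 45) (4, 50) (8, 48) (12, 42) (16, 43) (20, 44) (24, 43) (28, 44) (32, 43) (36, 44) (40, 50) (44, 52) (48, 51) (52, 53) (56, 27) (60, 0) (64, -3)
```

View pics/c5.png

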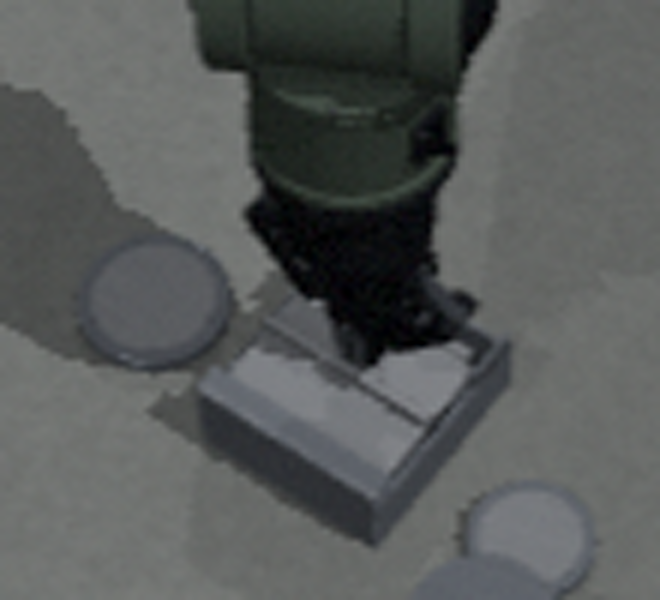

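The tin hasn't moved; its corners are at the same pixels, (200,385), (375,545) and (510,345). The ridge has advanced about 13 mm, so I'll creep to the stop.

Request:
move_arm(moves="0.2 0 0 0; 0.4 0 0 0; 0.6 0 0 0; 0.8 0 0 0; 1 0 0 0; 1.1 0 0 0; 1.2 0 0 0; 1.3 0 0 0; 1.4 0 0 0; 1.5 0 0 0")

```text
clock: 13.23
position: [0.5745, 0.0224, 0.0489]
tool_rot: [3.141, 0.001, -0.2]
force: [-8.0, 1.4, 3.6]
grip_width: 0.0002
```

```bash
python3 -c "
from h import *
print(tinpos())"
```

```text
(array([-7.7, -0.1, 48.9]), array([ 3.14125079e+00,  1.46380851e-03, -2.00142910e-01]), array([-8.  ,  1.36,  3.64]), 13.2333)
```

The force rose to 8 N, which suggests the end stop. I'll back off, lift clear and check.

Request:
move_arm(moves="-2 0 0 0; -5 0 0 0; -8 0 -1 0; -10 0 -8 0; -12 0 -20 0; -20 0 -45 0; -40 0 -75 0; -65 0 -105 0; -90 0 -130 0; -90 0 -130 0")

```text
clock: 14.07
position: [0.4853, 0.0412, 0.1844]
tool_rot: [-3.14, -0.005, -0.199]
force: [1.9, 0.5, 1.0]
grip_width: -0.0
```

```bash
cat > chk.py <<'E'
from h import *
import sys
print(tinpos())
for n in ['scene','top']:
    p=bot.grab_frame(n); save(p,n+sys.argv[1]+'.png'); c=cloud(p)
    for l in ['flap_edge','flap_ridge','flap_hinge','lip_edge','tin']:
        for d in bot.pinpoint(p,l)[:1]:
            w=at_depth(p,d['at']); print(n,l,round(d['conf'],2),d['at'],np.round([(w[:2]-C)@X*1000,(w[:2]-C)@YY*1000,w[2]*1000]))
    q=c[p['z_map']>0]; t=np.c_[(q[:,:2]-C)@X,(q[:,:2]-C)@YY,q[:,2]]*1000
    w=q[(abs(t[:,0])<75)&(abs(t[:,1])<68)&(t[:,2]>34)&(t[:,2]<60)]
    if len(w)>20: print(cv2.minAreaRect((w[:,:2]*1000).astype(np.float32)))
    rd=[]
    for x0 in range(-64,68,4):
        m=t[(abs(t[:,0]-x0)<2)&(abs(t[:,1])<40)&(t[:,2]<80)]
        if len(m)>5: print((x0,int(np.median(m[:,2]))),end=' ')
    print()
p=cv2.imread('pics/scene%s.png'%sys.argv[1]); cv2.imwrite('pics/c%s.png'%sys.argv[1],cv2.resize(p[170:270,210:320],(660,600),interpolation=2))
E
python3 chk.py 6
```

```text
(array([-98.8,   0.5, 184.4]), array([-3.14003978, -0.00494533, -0.19915153]), array([1.87, 0.51, 1.04]), 14.0667)
scene flap_edge 0.76 [256.7, 243.6] [56. -0. 52.]
scene flap_ridge 0.77 [266.2, 233.4] [10. -0. 46.]
scene flap_hinge 0.85 [277.7, 222.3] [-43.   5.  45.]
scene lip_edge 0.96 [262.6, 234.5] [19. -7. 46.]
scene tin 0.66 [267.1, 240.4] [27. 16. 45.]
((579.907958984375, 20.64252471923828), (113.51604461669922, 122.77293395996094), 77.4639663696289)
(-64, 21) (-60, 27) (-44, 44) (-40, 46) (-36, 43) (-32, 43) (-28, 44) (-24, 44) (-20, 44) (-16, 45) (-12, 43) (-8, 45) (-4, 45) (0, 49) (4, 51) (8, 48) (12, 44) (16, 44) (20, 43) (24, 44) (28, 44) (32, 44) (36, 43) (40, 49) (44, 51) (48, 51) (52, 51) (56, 27) (60, 1) (64, -1) 
top flap_edge 0.79 [286.9, 187.6] [49. -7. 51.]
top flap_ridge 0.56 [283.9, 201.1] [-43. -14. 547.]
top lip_edge 0.92 [283.8, 189.5] [42.  1. 45.]
top tin 0.95 [283.4, 201.7] [-44. -13. 548.]
((609.1355590820312, 15.878334045410156), (110.74723052978516, 66.5727767944336), 79.4223861694336)
(4, 46) (8, 56) (12, 51) (16, 46) (20, 46) (24, 46) (28, 46) (32, 47) (36, 46) (40, 47) (44, 48) (48, 53) (52, 53) (56, 54) (60, 53)
```

View pics/c6.png

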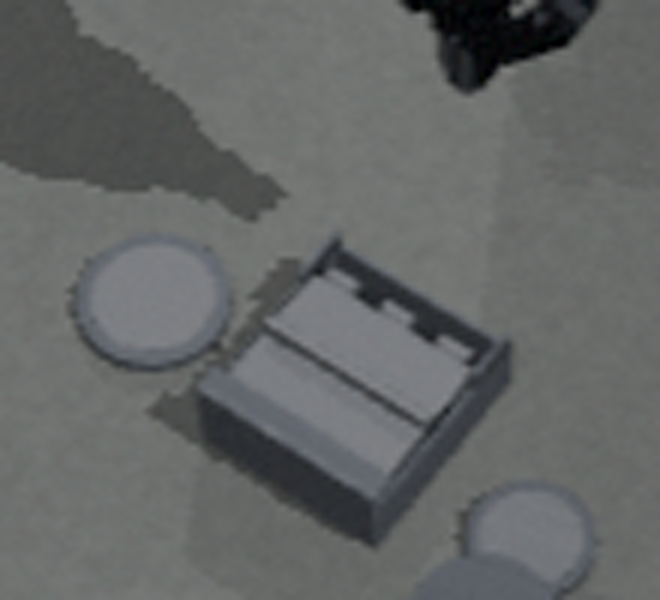

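```bash
python3 - <<'E'
from h import *
p=bot.grab_frame('scene'); Rm=rot(p['attitude']); e=np.array(p['eye'])
F=np.diag([1,-1,-1.])
def prof(img,ys,h,xs):
    P=np.array([[*(C+(X*x+YY*y)/1000),h/1000] for x in xs for y in ys])
    cam=(P-e)@Rm@F
    uv=cv2.projectPoints(cam,np.zeros(3),np.zeros(3),p['K'],np.array(p['dist']))[0].reshape(len(xs),len(ys),2).astype(np.float32)
    return cv2.remap(img,uv[...,0],uv[...,1],cv2.INTER_CUBIC).astype(float).mean(1)
xs=np.arange(-25,30,.25)
for n in ['4','5','6']:
    g=cv2.imread(f'pics/scene{n}.png',0)
    for ys in [np.arange(-45,-20,1.),np.arange(25,46,1.)]:
        f=prof(g,ys,46,xs); b=np.median(f); w=np.clip(b-8-f,0,None)
        i=f.argmin(); k=abs(xs-xs[i])<6; w=w*k
        print(n,ys[0],'min',xs[i],'centroid',round((xs*w).sum()/w.sum(),2),f.min().round(),b)
o=bot.observe()
E
```

```text
4 -45.0 min -9.75 centroid -9.86 66.0 121.28
4 25.0 min -9.25 centroid -9.23 64.0 120.0
5 -45.0 min -25.0 centroid -22.72 19.0 88.88
5 25.0 min 5.0 centroid 5.32 66.0 123.92857142857142
6 -45.0 min 5.5 centroid 5.83 63.0 125.32
6 25.0 min 5.75 centroid 5.84 64.0 125.5952380952381
```

```bash
python3 - <<'E'
from h import *
g1,g6=[cv2.imread(f'pics/scene{n}.png',0).astype(np.float32) for n in '46']
# tin front wall/lip patch, and each neighbour, shift between pictures in px
for nm,(r0,r1,c0,c1) in dict(tinfront=(230,262,240,280),tinside=(226,258,272,298),lid_a=(248,268,286,312),lid_b=(214,234,222,250),jar=(270,330,270,315)).items():
    t=g1[r0:r1,c0:c1]; s=g6[r0-4:r1+4,c0-4:c1+4]
    m=cv2.matchTemplate(s,t,cv2.TM_CCOEFF_NORMED); i=np.unravel_index(m.argmax(),m.shape)
    print(nm,np.array(i)-4,m.max().round(3),cv2.phaseCorrelate(t,g6[r0:r1,c0:c1])[0])
E
```

```text
tinfront [0 0] 0.899 (0.09622063713377216, 0.34321715137170017)
tinside [ 4 -3] 0.854 (0.29072362320185796, 0.7314975463101927)
lid_a [0 0] 0.991 (0.5185700066872254, 0.003060814841441939)
lid_b [0 0] 0.46 (-0.29816303057903326, 0.3449231312816128)
jar [0 0] 0.991 (0.46001414180225453, 0.06744772714621305)
```

```bash
python3 -c "
from h import *
print(tinpos(), bot.job_done())"
```

```text
the job is handed in; nothing more can be done
(array([-9.700e+01, -1.000e-01,  1.788e+02]), array([ 3.14146387e+00,  5.46383146e-04, -2.00298315e-01]), array([-0.5 , -0.43,  0.39]), 14.7167) None
```

The tin is closed. I folded the flap flat with the shut fingertips, then pushed it by its ridge under the lip. The job was handed in at 14.7 s with the hand about 180 mm up and behind the tin, touching nothing.

**Last checks**
- **Flap level:** its top measured about 43–47 mm above the shelf, against 46 mm expected. Pressing it down gave 5 N of contact force.
- **Slide:** the ridge moved about 15.4 mm in the pictures, and evenly on both sides. Full travel is 16 mm, so this agrees within my measuring error. The push force rose from 3 N to 8 N at the end, which I took as the end stop, and I backed off at once.
- **Bystanders:** no neighbour showed a shift I could trust. The arm never went near the mug, sieve, saucer or tongs, and I did not measure them again.

**Less certain**
- **Tin position:** the 8 N peak is above the 6 N at which the tin may slide. The tin's front showed about 0.3 pixel of shift, under roughly 1 mm.
- **Image matches:** the side-wall and lid_b matches were spoiled by the moving ridge and shadows, so they settle nothing.
- **Network points:** a few of the network's points disagreed with the depth data, for example lip_edge in the camera's "scene" view. I did not use those.

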